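# Bring an inspection turntable to its home slot and bolt it

### The arm

A 7-joint arm with a two-finger parallel gripper is mounted at the origin on the work surface. World frame = base frame: x ahead of the robot, y to its left, z up, the work surface at z = 0. Lengths are in m, angles in rad, forces in N, time in s.
With the tool pointing down it reaches from about 0.4 to 0.85 m from the base axis. Payload 10.4 kg.
Tool frame: the origin (TCP) lies midway between the tips of the shut fingers; the grasp point (between the pads) lies 19 mm behind it; z points along the fingers, x is the direction in which the jaws open and shut, and the axes are right-handed (so a half turn about z gives the same grasp; the last joint's range is limited). The gripper opens to 85 mm and grips with 20 to 120 N. Pads are 22 mm wide; open, the fingers measure 114 mm over their backs; the gripper's body (76 mm by 85 mm) begins 54 mm behind the grasp point. The pads swing forward as they close: fully open they stand 13 mm farther back than shut.
Start: joints at [1.27, 0.332, -0.065, 1.46, 0.022, 1.35, -0.088], TCP at [0.171, -0.601, 0.231] pointing down, gripper open.
Joint ranges: [-2.6, 2.6], [-0.5, 2.12], [-1.47, 1.34], [0.16, 2.42], [-1.27, 4.41], [0.06, 2.06], [-2.6, 2.6]. Speed limits (rad/s): [2.22, 2.22, 2.79, 2.79, 3.14, 3.14, 3.14].

### API

Orientations are given as a unit quaternion [x, y, z, w].
In Python, from workcell import monitor, eyes, ticket, models gives the robot as it stands.
- The arm moves only by the tool servo_tool, never from a script. Its argument "motion" is a list of rows, each a list of 7 numbers: the opening, from 0 (shut) to 1 (fully open), then the shift along the tool's x, y, z in m, then the turn, a rotation vector about the tool's x, y, z in degrees. In form: [[fingers, tx, ty, tz, rx, ry, rz], ...]. A call has 1 to 20 rows; each row is the pose to reach, as a shift and turn from the pose commanded when the call began, along the tool's axes at that moment; what a row does not reach only later rows make up. A row lasts 1/8 s, in which the tool goes at most 62.5 mm and 10.7 degrees, less where a joint would pass 70% of its speed; a pose out of reach is approached as far as the arm can. A call with a gripper value outside its range is refused whole. The fingers move at their own pace and stop on an object; "grip_force" is the grip in N (left out, the last holds). Time passes only in rows, so rows that repeat a pose let the fingers close. It gives the time, the measured TCP pose, the force and the opening at its end, in the units of the state.
- monitor.get_obs(): the state, without advancing time (a new reading comes with each control period).
- eyes.camera(name): name is "scene" or "top"; returns (picture, depth): 384x512x3 uint8, blue, green, red; 384x512 float32, m along the optical axis (not along the pixel's ray), 0 where there is no reading.
- eyes.camera_info(name): a dict with "intrinsics" (3x3 intrinsics, pixels), "k1" (the pictures are not rectified: a ray, as slopes to the right and down, at radius r is drawn at 1 + k1 r^2 times it, then the intrinsics apply), "extrinsics" (4x4, takes a point from world to camera coordinates). Camera axes: x right, y down, z forward; pixel columns grow to the right and rows downward; lengths in m; the calibration is good to about 2 mm. A picture is of the moment at which its call begins. camera_info takes no time and is no camera call.
- ticket.hand_in(): hands the job in, once; it reports no verdict.
Trained networks look in the newest picture that a camera, given by its name, has taken for a name from the list of things; names that differ only in an ending like _2 or _b are one class to them, and where a whole thing is asked for, a point or a joint stands for the part that bears it (a point fixed in the world has none). Each returns a list of dicts, best first, with "confidence" (0 to 1); they miss things now and then, are a little off and sometimes report something else, mostly with a low value. They report only what shows in the picture. A call takes as long as a camera call. They do not tell look-alikes from the thing itself.
- models.boxes_of(camera, thing): "point" ([x, y, z] in m, in the coordinates of the camera as it stood for that picture, good to about 4 mm: the middle of the surface that is visible of it).
The state is a dict: "clock": time; "joint_pos": joint angles; "joint_velocities": joint speeds; "tau": joint torques, N m; "position": TCP position; "ee_rot": TCP orientation; "ft_force": force on the tool from outside, world axes, zero at the start; "torque": the same for the moment, N m; "grip_width": opening from 0.0 (shut) to 1.0 (fully open).
Only numpy, scipy, OpenCV 4.12 (cv2) and the standard library are available. Lean on these libraries where they do the work, as an engineer would, in place of code of your own. Each camera call takes 0.05 s, during which the arm holds its last target. There are 200 camera calls.

### The job

The vision-inspection turntable has been left off its home position. Push its black knob round until the yellow-painted slot in the table's rim faces the steel locking bolt, then push the bolt's red thumb tab so that the bolt slides fully home in that slot and locks the table, and move clear. Push only, without taking the knob or the tab between the fingers; do not touch the brass part standing on the table, and leave everything else where it is.

Things in the scene. Friction and masses are not known exactly. Their poses are not given: they have to be found in the camera images.
- board: The inspection fixture, fixed: black perforated breadboard 12 mm thick carrying turntable, bolt guide and a small red camera on a post (120 to 220 mm out along +x, 116 mm high). Origin: on the work surface under the turntable's axis; z up; its y axis points from the turntable's axis to the locking bolt. The board reaches x -160 to 230, y -200 to 250 mm.
- turntable (a joint): Angle of the turntable (rad), counter-clockwise from above, no stops; it stays where it is left (about 2.6 N at the knob moves it). The yellow slot faces the bolt at 0 and again at 6.283. An aluminium plate 220 mm across, 16 mm thick, top 56 mm above the work surface, with a rubber pad in the middle (96 mm across, 3 mm thick).
- home_slot (a point): Middle of the home slot at the plate's top, 100 mm from the turntable's axis. Three slots 120 degrees apart are cut 34 mm deep into the rim, 18 mm wide, flaring to 30 mm at the mouth; only the home slot has yellow paint on both sides.
- knob (a point): The black upright knob for turning the table, opposite the yellow slot, 85 mm from the axis: 25 mm across, standing on the plate from 56 to 106 mm above the work surface. The point lies on the knob's centre line, 81 mm above the work surface. The knob does not turn on its own.
- bolt (a joint): How far the locking bolt is pushed in (m): 0 fully back, 0.032 fully home at its stop. Slides along the board's -y, takes about 3 N, stays where left. Flat steel bar 14 mm wide, 12 mm thick, with a tapered nose 8 mm wide. It strikes the rim unless a slot faces it within about 0.07 rad; it then draws the table into line, and when home leaves it about 0.03 rad of play.
- tab (a point): Red thumb tab standing up from the bolt, moving with it: 30 mm wide across the bolt, 10 mm thick along it, top 98 mm above the work surface. Point in its middle, 80 mm above the work surface; with the bolt fully back it is 170 mm from the turntable's axis along the board's y. The guide's straps before and behind it are 34 mm wide, tops at 62 mm.
- part_mid (a point): The brass part on the turntable: a loose flanged bearing housing, 58 mm across at the foot, 40 mm above, 46 mm high, standing in the middle of the rubber pad (underside 59 mm above the work surface). The point lies at its centre, half-way up. It turns with the table.
- axis_top (a point): Point on the turntable's axis at the top of the rubber pad, 59 mm above the work surface; it does not move.
- spare_mid (a point): A second brass housing like it, loose on the breadboard (its foot at 12 mm). The point lies at its centre, half-way up.
- lens: Black lens standing loose on the breadboard, 46 mm across, 58 mm high. Origin under its centre.
- driver: Screwdriver with a yellow handle, 160 mm long, lying loose on the breadboard. Origin at its middle, on the breadboard.
- figurine: Teal vinyl figurine with ears, 52 mm across, 104 mm high, loose on the bench. Origin under its centre.
- mug: White mug, 80 mm across, 92 mm high, loose on the bench. Origin under its centre.
- spanner: Steel spanner 170 mm long, lying loose on the bench. Origin at its middle, on the bench.
- carton: Small cardboard carton 85 x 65 x 50 mm, loose on the bench. Origin under its centre.
Things that resemble listed ones, but are neither listed nor needed, are in the scene too. What is shaped like the part that bears part_mid but pink or turquoise is not meant.

How it is judged:
By the outcome, as a careful person would: the job done as asked, in the order asked, and still so for the second after the job is handed in, with the robot touching nothing.
It also fails if it takes over 72 s, if anything falls off the work surface, if the arm or the gripper's body presses on something with over 40 N, if the wrist force passes 120 N, or if a joint passes its speed limit or range.

## Working session

There is one attempt and no reset: what is moved stays moved. The work goes in short steps, Python scripts to look and compute and a tool call to move; the robot and the scene stay as the last step left them, time stands still between calls to the robot, and variables do not carry over. Pictures are saved under pics/ and viewed, about 8 in all and at most 12, crops included, and the job is handed in when it is done.

Besides the shell and the picture viewer there is one more tool, called after "Call:" as name(argument=value, ...) on one line, values as JSON. servo_tool: Moves the arm, as the interface text tells. Its arguments: {"type":"object","properties":{"motion":{"type":"array"},"grip_force":{"type":"number"}},"required":["motion"]}

```bash
mkdir -p pics
cat > h.py <<'E'
import numpy as np, cv2
from workcell import monitor, eyes, ticket, models
def world(cam,p):
    T=np.array(eyes.camera_info(cam)["extrinsics"]); return np.linalg.inv(T)@np.r_[p,1]
def pix(cam,P):
    i=eyes.camera_info(cam);T=np.array(i["extrinsics"]);q=(T@np.r_[P,1])[:3];s=q[:2]/q[2];s=s*(1+i["k1"]*(s@s));K=np.array(i["intrinsics"]);return (K[:2,:2]@s+K[:2,2])
def unpix(cam,u,v,d):
    i=eyes.camera_info(cam);K=np.array(i["intrinsics"]);a=np.array([(u-K[0,2])/K[0,0],(v-K[1,2])/K[1,1]]);s=a.copy()
    for _ in range(20): s=a/(1+i["k1"]*(s@s))
    return world(cam,np.r_[s*d,d])[:3]
def ray(cam,u,v,z):
    a=unpix(cam,u,v,.5);b=unpix(cam,u,v,1.);return a+(b-a)*(z-a[2])/(b[2]-a[2])
E
python3 - <<'E'
from h import *
for c in("top","scene"):
    im,d=eyes.camera(c);cv2.imwrite(f"pics/{c}0.png",cv2.resize(im,(800,600),interpolation=cv2.INTER_CUBIC))
    np.save(f"{c}0.npy",d)
    for t in("board","knob","tab","home_slot","part_mid","turntable","bolt"):
        for r in models.boxes_of(c,t)[:4]:
            p=world(c,r["point"])[:3];print(c,t,round(r["confidence"],2),p.round(3),pix(c,p).round())
print(monitor.get_obs())
E
```

```text
top board 0.74 [0.585 0.014 0.012] [257. 174.]
top knob 0.71 [ 0.556 -0.011  0.053] [264. 180.]
top tab 0.65 [ 0.554 -0.011  0.053] [264. 180.]
top home_slot 0.97 [ 0.549 -0.007  0.058] [263. 182.]
top home_slot 0.32 [0.674 0.167 0.068] [214. 148.]
top part_mid 0.75 [ 0.547 -0.008  0.078] [263. 181.]
top part_mid 0.72 [ 0.307 -0.261  0.026] [335. 248.]
top part_mid 0.64 [ 0.658 -0.293  0.024] [339. 153.]
top part_mid 0.55 [ 0.554 -0.277  0.025] [336. 180.]
top turntable 0.8 [ 0.554 -0.009  0.052] [263. 181.]
top bolt 0.55 [0.537 0.157 0.055] [217. 186.]
scene board 0.74 [ 0.631 -0.043  0.012] [259. 226.]
scene knob 0.83 [ 0.572 -0.034  0.056] [248. 206.]
scene knob 0.47 [0.621 0.514 0.009] [357. 165.]
scene tab 0.56 [0.54  0.151 0.068] [279. 179.]
scene home_slot 0.79 [ 0.578 -0.035  0.059] [249. 207.]
scene part_mid 0.83 [ 0.571 -0.29   0.03 ] [187. 248.]
scene part_mid 0.83 [ 0.32  -0.28   0.026] [143. 214.]
scene part_mid 0.71 [ 0.676 -0.308  0.029] [205. 268.]
scene part_mid 0.6 [ 0.562 -0.023  0.085] [248. 196.]
scene turntable 0.64 [ 0.574 -0.039  0.06 ] [248. 206.]
scene bolt 0.61 [0.539 0.149 0.067] [279. 179.]
{'clock': 0.8, 'joint_pos': array([ 1.27042692,  0.33220279, -0.0646902 ,  1.46012118,  0.02159618,
        1.34990647, -0.08846082]), 'joint_velocities': array([-0.00038545, -0.00023366, -0.00086701, -0.00022719,  0.00153544,
        0.00112564, -0.00046852]), 'tau': array([-1.59958821e-03, -6.25187159e+01,  4.82114253e-02, -3.91815555e+01,
        1.65062479e-02,  1.81817199e-03,  1.99327488e-06]), 'position': array([ 0.17139687, -0.60104875,  0.23132563]), 'ee_rot': array([ 7.98198832e-01, -6.02394076e-01,  2.75031110e-05,  9.87307572e-06]), 'ft_force': array([-0.61555799,  0.04301145,  0.05388818]), 'torque': array([-0.01399836,  0.02259417, -0.04999794]), 'grip_width': 0.9980005591621571}
```

View pics/top0.png

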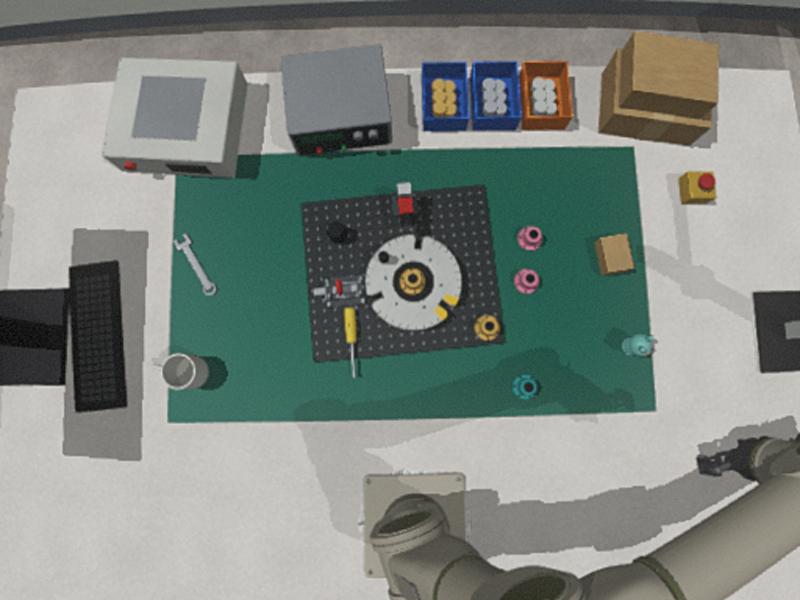

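View pics/scene0.png

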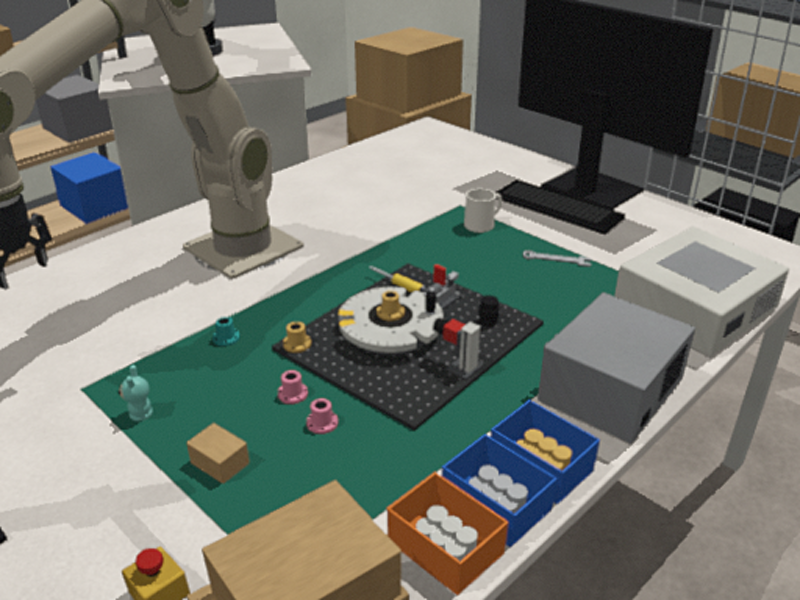

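The top picture shows the turntable at (413,281), knob at (385,257), yellow slot at (446,306), red tab at (338,287), lens at (338,232), driver at (350,330), and the spare brass housing at (488,326). The scene picture agrees. The network's knob and tab points in the top view are just plate centres, so I'll measure from depth and colour instead.

```bash
cat > m.py <<'E'
from h import *
def cloud(c):
    im,d=eyes.camera(c); i=eyes.camera_info(c);K=np.array(i["intrinsics"])
    vv,uu=np.mgrid[0:384,0:512]
    s=cv2.undistortPoints(np.stack([uu,vv],-1).reshape(-1,1,2).astype(float),K,np.array([i["k1"],0,0,0,0])).reshape(384,512,2)
    P=np.dstack([s*d[...,None],d,np.ones_like(d)])@np.linalg.inv(np.array(i["extrinsics"])).T
    P[d==0]=np.nan
    return im,P[...,:3]
def measure(c="top",C0=(0.555,-0.01)):
    im,P=cloud(c);x,y,z=np.moveaxis(P,-1,0);hsv=cv2.cvtColor(im,cv2.COLOR_BGR2HSV);H,S,V=np.moveaxis(hsv.astype(int),-1,0)
    r=np.hypot(x-C0[0],y-C0[1])
    o={}
    pl=(abs(z-.056)<.006)&(r<.13);o["plate"]=pl
    o["yellow"]=(abs(z-.056)<.01)&(H>20)&(H<35)&(S>120)&(r<.13)&(r>.06)
    o["knob"]=(z>.085)&(z<.125)&(r>.055)&(r<.115)&(V<90)
    o["tab"]=((H<8)|(H>172))&(S>120)&(abs(y-.16)<.06)&(abs(x-.54)<.06)&(z>.05)
    o["tabtop"]=o["tab"]&(z>.088)
    o["part"]=(z>.09)&(r<.04)
    return im,P,o
E
python3 - <<'E'
from m import *
from scipy.optimize import least_squares
for c in("top","scene"):
    im,P,o=measure(c)
    for k,m in o.items():
        if m.sum(): print(c,k,m.sum(),"mean",np.mean(P[m],0).round(4),"min",P[m].min(0).round(3),"max",P[m].max(0).round(3))
    if c=="top":
        A,_=cv2.findContours(o["plate"].astype(np.uint8),cv2.RETR_EXTERNAL,cv2.CHAIN_APPROX_NONE)
        q=max(A,key=len)[:,0];b=P[q[:,1],q[:,0],:2]
        f=least_squares(lambda p:np.hypot(*(b-p).T)-.109,[.55,-.01],loss="soft_l1",f_scale=.003);print("centre",f.x)
        cv2.imwrite("pics/t1.png",cv2.resize(im[110:240,180:340],None,fx=4.6,fy=4.6,interpolation=cv2.INTER_CUBIC))
    else: cv2.imwrite("pics/s1.png",cv2.resize(im[160:280,170:350],None,fx=4.4,fy=4.4,interpolation=cv2.INTER_CUBIC))
    # board orientation
    x,y,z=np.moveaxis(P,-1,0);V=im.max(2)
    m=(abs(z-.012)<.007)&(V<75)&(abs(x-.57)<.26)&(abs(y)<.27)
    m=cv2.morphologyEx(m.astype(np.uint8),cv2.MORPH_OPEN,np.ones((3,3)))>0
    print("board rect",cv2.minAreaRect(P[m][:,:2].astype(np.float32)))
E
```

```text
top plate 2427 mean [ 0.5521 -0.0112  0.0566] min [ 0.446 -0.12   0.05 ] max [0.662 0.119 0.062]
top yellow 83 mean [ 0.4968 -0.0856  0.0569] min [ 0.467 -0.114  0.051] max [ 0.521 -0.059  0.063]
top knob 38 mean [0.6052 0.0541 0.1026] min [0.596 0.044 0.092] max [0.617 0.065 0.11 ]
top tab 26 mean [0.5403 0.1553 0.0958] min [0.527 0.15  0.078] max [0.552 0.161 0.102]
top tabtop 22 mean [0.5403 0.156  0.098 ] min [0.527 0.15  0.091] max [0.552 0.161 0.102]
top part 95 mean [ 0.5515 -0.0097  0.1045] min [ 0.534 -0.028  0.095] max [0.569 0.007 0.114]
centre [ 0.55411424 -0.01161253]
board rect ((0.589371383190155, 0.01526506245136261), (0.39087557792663574, 0.4533711075782776), 4.672755241394043)
scene plate 1422 mean [ 0.5614 -0.0301  0.0586] min [ 0.44  -0.124  0.05 ] max [0.666 0.111 0.062]
scene yellow 60 mean [ 0.4989 -0.0761  0.0598] min [ 0.464 -0.115  0.055] max [0.53  0.111 0.065]
scene knob 51 mean [0.6128 0.0508 0.0995] min [0.598 0.039 0.086] max [0.622 0.068 0.111]
scene tab 86 mean [0.5436 0.1535 0.0824] min [0.527 0.146 0.053] max [0.559 0.165 0.103]
scene tabtop 33 mean [0.5439 0.1538 0.097 ] min [0.529 0.147 0.088] max [0.559 0.165 0.103]
scene part 106 mean [ 0.5571 -0.0154  0.1041] min [ 0.532 -0.033  0.091] max [0.574 0.009 0.113]
board rect ((0.5906240940093994, 0.014284834265708923), (0.3926176428794861, 0.4528502821922302), 4.155297756195068)
```

View pics/t1.png

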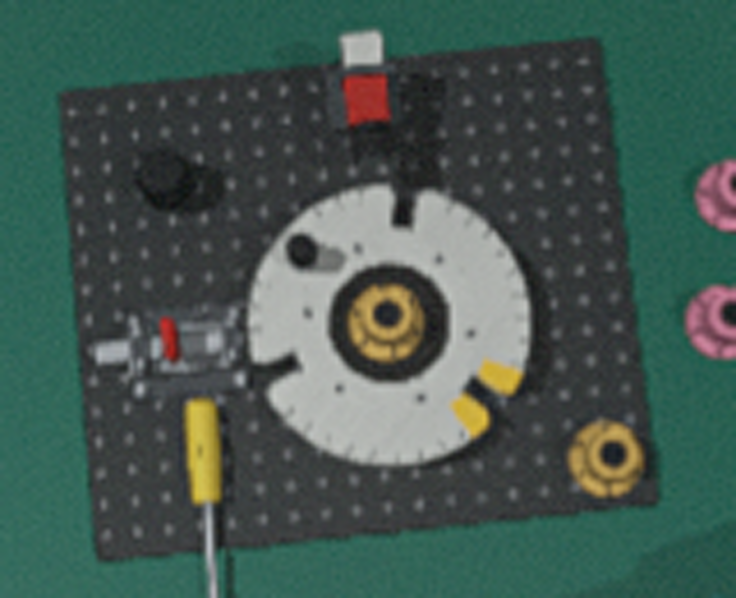

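View pics/s1.png

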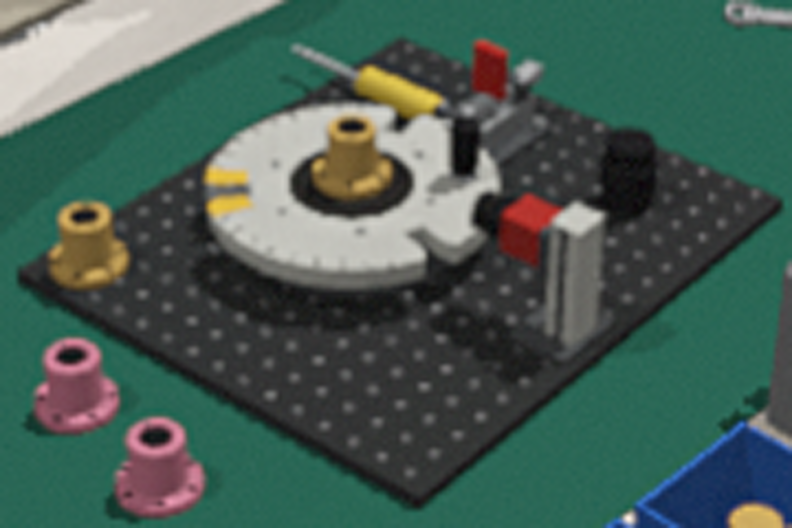

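```bash
cat > plan.py <<'E'
from h import *
A=np.array([.555,-.0115])
def pose():
    o=monitor.get_obs();q=o["ee_rot"];p=o["position"]
    return p,np.degrees(np.arctan2(2*q[0]*q[1],2*q[0]**2-1)) 
def rel(targets,p=None,a=None):
    """targets: x,y,z,alpha(deg of tool x) -> shift, rz in tool axes"""
    if p is None:p,a=pose()
    print("from",np.round(p,4),round(a,2));r=np.radians(a);ex=np.array([np.cos(r),np.sin(r)]);ey=np.array([np.sin(r),-np.cos(r)])
    for t in targets:
        d=np.array(t[:3])-p
        print([round(v,3) for v in(d[:2]@ex,d[:2]@ey,-d[2])],"rz",round((a-t[3]+180)%360-180,1))
def knobpt(th,off,z,R=.085,da=0):
    t=np.radians(th);u=np.array([np.cos(t),np.sin(t)]);v=np.array([-u[1],u[0]])
    q=A+R*u+off*v;return [*q,z,th+da]
E
python3 - <<'E'
from plan import *
from m import cloud
rel([[.45,-.35,.23,-10],knobpt(51.5,.04,.23),knobpt(51.5,.04,.08)])
im,P=cloud("scene")
q=P.reshape(-1,3);c=np.radians(4.5);b=(q[:,:2]-A)@np.array([[np.cos(c),-np.sin(c)],[np.sin(c),np.cos(c)]])
for y0 in range(110,250,10):
    m=(b[:,1]*1e3>y0)&(b[:,1]*1e3<y0+10)&(abs(b[:,0])<.035)
    if m.sum():print(y0,m.sum(),np.nanmax(q[m,2]).round(3))
E
```

```text
from [ 0.1714 -0.601   0.2313] -74.08
[np.float64(-0.165), np.float64(-0.337), np.float64(0.001)] rz -64.1
[np.float64(-0.544), np.float64(-0.576), np.float64(0.001)] rz -125.6
[np.float64(-0.544), np.float64(-0.576), np.float64(0.151)] rz -125.6
110 11 0.066
120 15 0.066
130 12 0.062
140 38 0.061
150 38 0.106
160 111 0.104
170 32 0.096
180 34 0.066
190 43 0.067
200 19 0.063
210 14 0.06
220 22 0.058
230 14 0.055
240 15 0.02
```

Call:
servo_tool(motion=[[0, -0.165, -0.337, 0, 0, 0, -64], [0, -0.165, -0.337, 0, 0, 0, -64], [0, -0.165, -0.337, 0, 0, 0, -64], [0, -0.165, -0.337, 0, 0, 0, -64], [0, -0.165, -0.337, 0, 0, 0, -64], [0, -0.165, -0.337, 0, 0, 0, -64], [0, -0.165, -0.337, 0, 0, 0, -64], [0, -0.544, -0.576, 0, 0, 0, -125.6], [0, -0.544, -0.576, 0, 0, 0, -125.6], [0, -0.544, -0.576, 0, 0, 0, -125.6], [0, -0.544, -0.576, 0, 0, 0, -125.6], [0, -0.544, -0.576, 0, 0, 0, -125.6], [0, -0.544, -0.576, 0, 0, 0, -125.6], [0, -0.544, -0.576, 0, 0, 0, -125.6], [0, -0.544, -0.576, 0, 0, 0, -125.6], [0, -0.544, -0.576, 0, 0, 0, -125.6], [0, -0.544, -0.576, 0, 0, 0, -125.6]])

```text
clock: 3.08
position: [0.5763, 0.0776, 0.2312]
ee_rot: [0.901, 0.433, -0.0, 0.001]
ft_force: [-0.1, 0.3, -0.3]
grip_width: -0.005
```

Run:
```python
from plan import *
rel([knobpt(51.5,.04,.08)])
im,_=eyes.camera("top");cv2.imwrite("pics/t2.png",cv2.resize(im[110:240,180:340],None,fx=4.6,fy=4.6,interpolation=cv2.INTER_CUBIC))
```

```text
from [0.5763 0.0776 0.2312] 51.33
[np.float64(0.002), np.float64(-0.001), np.float64(0.151)] rz -0.2
```

Call:
servo_tool(motion=[[0, 0.002, -0.001, 0.06, 0, 0, 0], [0, 0.002, -0.001, 0.11, 0, 0, 0], [0, 0.002, -0.001, 0.14, 0, 0, 0], [0, 0.002, -0.001, 0.151, 0, 0, 0], [0, 0.002, -0.001, 0.151, 0, 0, 0]])

```text
clock: 3.75
position: [0.5768, 0.0814, 0.0806]
ee_rot: [0.901, 0.434, -0.0, 0.0]
ft_force: [1.3, -0.7, 0.4]
grip_width: 0.0
```

Run:
```python
from plan import *
print(monitor.get_obs()["ft_force"])
rel([knobpt(51.5,.028,.08)]+[knobpt(51.5-d,.0235,.08) for d in range(0,81,5)])
```

```text
[ 1.26562298 -0.71575685  0.40134549]
from [0.5768 0.0814 0.0806] 51.45
[np.float64(-0.001), np.float64(0.013), np.float64(0.001)] rz -0.1
[np.float64(-0.001), np.float64(0.017), np.float64(0.001)] rz -0.1
[np.float64(0.0), np.float64(0.025), np.float64(0.001)] rz 4.9
[np.float64(0.002), np.float64(0.032), np.float64(0.001)] rz 9.9
[np.float64(0.002), np.float64(0.04), np.float64(0.001)] rz 14.9
[np.float64(0.002), np.float64(0.048), np.float64(0.001)] rz 19.9
[np.float64(0.001), np.float64(0.055), np.float64(0.001)] rz 24.9
[np.float64(-0.001), np.float64(0.063), np.float64(0.001)] rz 29.9
[np.float64(-0.003), np.float64(0.07), np.float64(0.001)] rz 34.9
[np.float64(-0.006), np.float64(0.077), np.float64(0.001)] rz 39.9
[np.float64(-0.01), np.float64(0.084), np.float64(0.001)] rz 44.9
[np.float64(-0.014), np.float64(0.091), np.float64(0.001)] rz 49.9
[np.float64(-0.018), np.float64(0.097), np.float64(0.001)] rz 54.9
[np.float64(-0.023), np.float64(0.103), np.float64(0.001)] rz 59.9
[np.float64(-0.029), np.float64(0.108), np.float64(0.001)] rz 64.9
[np.float64(-0.035), np.float64(0.113), np.float64(0.001)] rz 69.9
[np.float64(-0.041), np.float64(0.117), np.float64(0.001)] rz 74.9
[np.float64(-0.048), np.float64(0.12), np.float64(0.001)] rz 79.9
```

Call:
servo_tool(motion=[[0, -0.001, 0.008, 0, 0, 0, 0], [0, -0.001, 0.013, 0, 0, 0, 0], [0, -0.001, 0.017, 0, 0, 0, 0], [0, 0, 0.025, 0, 0, 0, 5], [0, 0.002, 0.032, 0, 0, 0, 10], [0, 0.002, 0.04, 0, 0, 0, 15], [0, 0.002, 0.048, 0, 0, 0, 20], [0, 0.001, 0.055, 0, 0, 0, 25], [0, -0.001, 0.063, 0, 0, 0, 30], [0, -0.003, 0.07, 0, 0, 0, 35], [0, -0.006, 0.077, 0, 0, 0, 40], [0, -0.01, 0.084, 0, 0, 0, 45], [0, -0.01, 0.084, 0, 0, 0, 45]])

```text
clock: 5.38
position: [0.6366, 0.0219, 0.0806]
ee_rot: [0.998, 0.057, 0.0, 0.0]
ft_force: [0.3, 0.2, 0.3]
grip_width: 0.001
```

Run:
```python
from m import *
from plan import rel,knobpt,A
for c in("top","scene"):
    im,P,o=measure(c)
    for k in("yellow","knob","part"):
        m=o[k]
        if m.sum():q=P[m].mean(0);print(c,k,m.sum(),q.round(4),"ang",np.degrees(np.arctan2(*(q[:2]-A)[::-1])).round(1))
    if c=="scene":cv2.imwrite("pics/s3.png",cv2.resize(im[130:280,150:350],None,fx=4,fy=4,interpolation=cv2.INTER_CUBIC))
rel([knobpt(51.5-d,.0235,.08) for d in range(45,141,5)])
```

```text
top yellow 35 [ 0.4588 -0.0012  0.0569] ang 173.9
top part 719 [ 0.5536 -0.0085  0.5129] ang 114.6
scene yellow 52 [ 0.4602 -0.0222  0.0597] ang -173.5
scene knob 117 [0.6431 0.0046 0.104 ] ang 10.4
scene part 669 [ 0.5603 -0.0233  0.42  ] ang -65.8
from [0.636  0.0221 0.0803] 6.63
[np.float64(0.001), np.float64(0.001), np.float64(0.0)] rz 0.1
[np.float64(0.002), np.float64(0.008), np.float64(0.0)] rz 5.1
[np.float64(0.003), np.float64(0.016), np.float64(0.0)] rz 10.1
[np.float64(0.004), np.float64(0.024), np.float64(0.0)] rz 15.1
[np.float64(0.004), np.float64(0.031), np.float64(0.0)] rz 20.1
[np.float64(0.003), np.float64(0.039), np.float64(0.0)] rz 25.1
[np.float64(0.001), np.float64(0.046), np.float64(0.0)] rz 30.1
[np.float64(-0.001), np.float64(0.054), np.float64(0.0)] rz 35.1
[np.float64(-0.004), np.float64(0.061), np.float64(0.0)] rz 40.1
[np.float64(-0.008), np.float64(0.068), np.float64(0.0)] rz 45.1
[np.float64(-0.012), np.float64(0.074), np.float64(0.0)] rz 50.1
[np.float64(-0.017), np.float64(0.08), np.float64(0.0)] rz 55.1
[np.float64(-0.022), np.float64(0.086), np.float64(0.0)] rz 60.1
[np.float64(-0.027), np.float64(0.091), np.float64(0.0)] rz 65.1
[np.float64(-0.033), np.float64(0.096), np.float64(0.0)] rz 70.1
[np.float64(-0.04), np.float64(0.1), np.float64(0.0)] rz 75.1
[np.float64(-0.047), np.float64(0.104), np.float64(0.0)] rz 80.1
[np.float64(-0.054), np.float64(0.107), np.float64(0.0)] rz 85.1
[np.float64(-0.061), np.float64(0.109), np.float64(0.0)] rz 90.1
[np.float64(-0.069), np.float64(0.111), np.float64(0.0)] rz 95.1
```

View pics/s3.png

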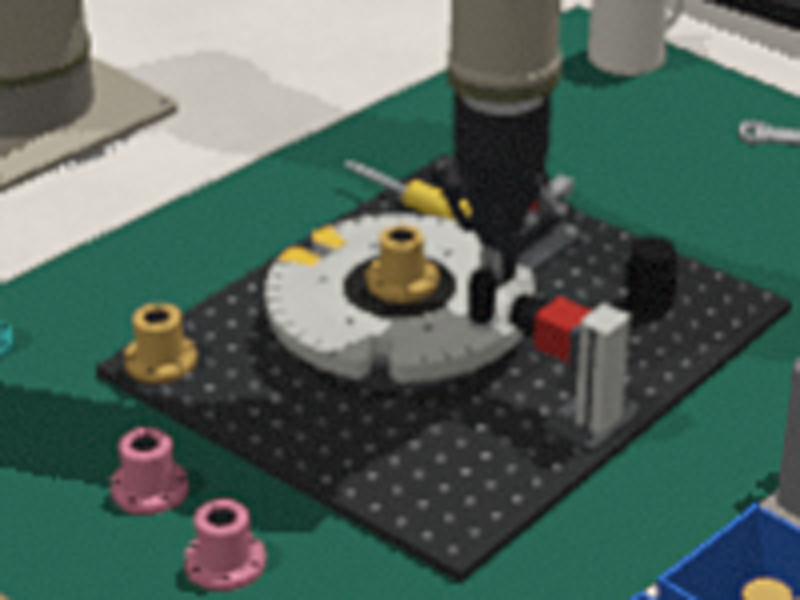

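The scene picture shows the knob at (482,295) being pushed by the finger side and the slot at (315,245) turning as planned; the brass part at (400,260) is untouched. I'll raise 8 mm to clear the camera nose at (520,310) and go on.

Call:
servo_tool(motion=[[0, 0, -0.003, -0.008, 0, 0, 0], [0, 0.001, 0.001, -0.008, 0, 0, 0], [0, 0.001, 0.008, -0.008, 0, 0, 5], [0, 0.002, 0.016, -0.008, 0, 0, 10], [0, 0.003, 0.024, -0.008, 0, 0, 15], [0, 0.003, 0.031, -0.008, 0, 0, 20], [0, 0.002, 0.039, -0.008, 0, 0, 25], [0, 0, 0.046, -0.008, 0, 0, 30], [0, -0.002, 0.054, -0.008, 0, 0, 35], [0, -0.005, 0.061, -0.008, 0, 0, 40], [0, -0.009, 0.068, -0.008, 0, 0, 45], [0, -0.013, 0.074, -0.008, 0, 0, 50], [0, -0.018, 0.08, -0.008, 0, 0, 55], [0, -0.023, 0.086, -0.008, 0, 0, 60], [0, -0.028, 0.091, -0.008, 0, 0, 65], [0, -0.034, 0.096, -0.008, 0, 0, 70], [0, -0.041, 0.1, -0.008, 0, 0, 75], [0, -0.048, 0.104, -0.008, 0, 0, 80], [0, -0.051, 0.1055, -0.008, 0, 0, 82], [0, -0.051, 0.1055, -0.008, 0, 0, 82]])

```text
clock: 7.98
position: [0.5975, -0.0887, 0.0885]
ee_rot: [0.791, -0.612, 0.0, 0.0]
ft_force: [0.6, 0.4, 0.6]
grip_width: -0.002
```

Run:
```python
from m import *
from plan import rel,knobpt,A
for c in("top","scene"):
    im,P,o=measure(c)
    x,y,z=np.moveaxis(P,-1,0);o["tabtop"]=o["tabtop"]&(z<.12);o["part"]&=z<.12
    for k in("yellow","knob","part","tabtop"):
        m=o[k]
        if k=="yellow":m&=(np.hypot(x-.555,y+.0115)<.112)
        if m.sum():q=P[m].mean(0);print(c,k,m.sum(),q.round(4),"ang",np.degrees(np.arctan2(*(q[:2]-A)[::-1])).round(1))
rel([knobpt(51.5-d,.0235,.088) for d in range(125,141,2)])
```

```text
top yellow 76 [0.5361 0.0809 0.0565] ang 101.6
top part 95 [ 0.5547 -0.0117  0.1042] ang -145.1
top tabtop 22 [0.5397 0.1558 0.0968] ang 95.2
scene yellow 49 [0.535  0.0805 0.0598] ang 102.2
scene knob 101 [ 0.5915 -0.0976  0.1055] ang -67.0
scene part 70 [ 0.5667 -0.0144  0.1019] ang -13.9
scene tabtop 32 [0.5435 0.1534 0.0969] ang 94.0
from [ 0.5975 -0.0887  0.0883] -75.41
[np.float64(-0.001), np.float64(-0.005), np.float64(0.0)] rz -1.9
[np.float64(-0.0), np.float64(-0.002), np.float64(0.0)] rz 0.1
[np.float64(0.0), np.float64(0.001), np.float64(0.0)] rz 2.1
[np.float64(0.001), np.float64(0.004), np.float64(0.0)] rz 4.1
[np.float64(0.002), np.float64(0.007), np.float64(0.0)] rz 6.1
[np.float64(0.002), np.float64(0.01), np.float64(0.0)] rz 8.1
[np.float64(0.002), np.float64(0.013), np.float64(0.0)] rz 10.1
[np.float64(0.003), np.float64(0.017), np.float64(0.0)] rz 12.1
```

Call:
servo_tool(motion=[[0, 0.001, 0.004, 0, 0, 0, 4], [0, 0.002, 0.008, 0, 0, 0, 7], [0, 0.002, 0.0105, 0, 0, 0, 7.5], [0, 0.002, 0.0105, 0, 0, 0, 7.5], [0, 0.002, -0.01, 0, 0, 0, 7.5], [0, 0.002, -0.01, -0.05, 0, 0, 7.5], [0, 0.002, -0.02, -0.1, 0, 0, 7.5], [0, 0.1, -0.1, -0.13, 0, 0, 7.5], [0, 0.1, -0.1, -0.13, 0, 0, 7.5], [0, 0.1, -0.1, -0.13, 0, 0, 7.5]])

```text
clock: 9.32
position: [0.7208, -0.1639, 0.2167]
ee_rot: [0.748, -0.663, -0.0, 0.001]
ft_force: [0.4, 0.7, -1.4]
grip_width: -0.001
```

Run:
```python
from m import *
from plan import rel,A
import sys
for c in("top","scene","top"):
    im,P,o=measure(c)
    x,y,z=np.moveaxis(P,-1,0);o["tabtop"]=o["tabtop"]&(z<.12);o["part"]&=z<.12
    for k in("yellow","knob","part","tabtop"):
        m=o[k]
        if k=="yellow":m&=(np.hypot(x-.555,y+.0115)<.112)
        if m.sum():q=P[m].mean(0);print(c,k,m.sum(),q.round(4),"ang",np.degrees(np.arctan2(*(q[:2]-A)[::-1])).round(1))
cv2.imwrite("pics/t4.png",cv2.resize(im[135:225,190:310],None,fx=6.6,fy=6.6,interpolation=cv2.INTER_CUBIC))
c=np.radians(4.5);Y=np.array([-np.sin(c),np.cos(c)])
f=lambda d,z:[*(A+Y*d),z,4.5]
rel([f(.215,.22),f(.215,.073),f(.20,.073),f(.16,.073),f(.15,.073)])
```

```text
top yellow 75 [0.5469 0.082  0.0572] ang 94.9
top knob 37 [ 0.5601 -0.0948  0.1023] ang -86.5
top part 94 [ 0.5547 -0.0119  0.1045] ang -128.0
top tabtop 22 [0.5405 0.1561 0.0968] ang 94.9
scene yellow 50 [0.5478 0.0818 0.0601] ang 94.4
scene knob 49 [ 0.5695 -0.1011  0.0996] ang -80.8
scene part 23 [ 0.5533 -0.0297  0.1019] ang -95.4
scene tabtop 32 [0.5438 0.1541 0.0968] ang 93.9
top yellow 78 [0.5466 0.0823 0.0567] ang 95.1
top knob 37 [ 0.5602 -0.0949  0.1017] ang -86.4
top part 94 [ 0.5547 -0.0119  0.1044] ang -126.3
top tabtop 23 [0.5398 0.1558 0.0978] ang 95.2
from [ 0.7188 -0.1595  0.2175] -82.93
[np.float64(-0.382), np.float64(0.135), np.float64(-0.003)] rz -87.4
[np.float64(-0.382), np.float64(0.135), np.float64(0.144)] rz -87.4
[np.float64(-0.367), np.float64(0.135), np.float64(0.144)] rz -87.4
[np.float64(-0.327), np.float64(0.137), np.float64(0.144)] rz -87.4
[np.float64(-0.317), np.float64(0.138), np.float64(0.144)] rz -87.4
```

View pics/t4.png

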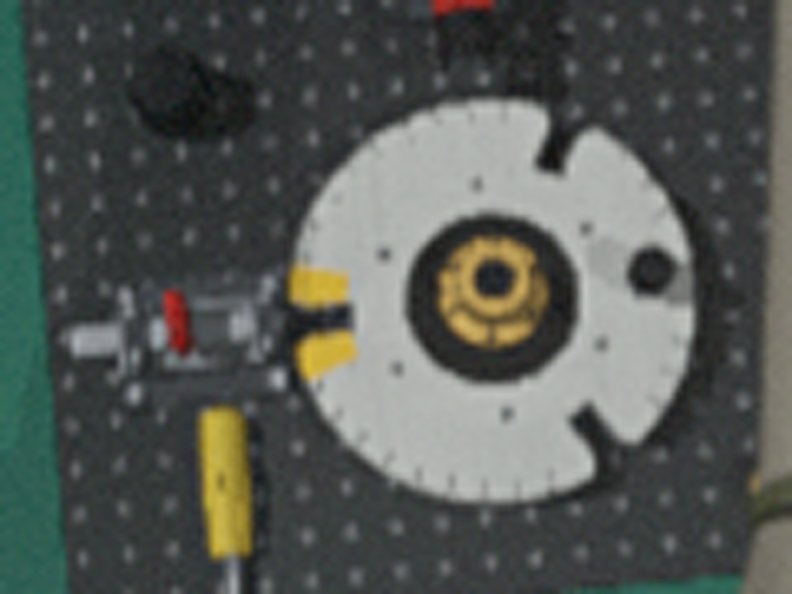

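The slot (320,318) lines up with the bolt and tab (178,322): both read about 95°, and the part is still centred. Next is the tab.

Call:
servo_tool(motion=[[0, -0.382, 0.135, -0.003, 0, 0, -87.4], [0, -0.382, 0.135, -0.003, 0, 0, -87.4], [0, -0.382, 0.135, -0.003, 0, 0, -87.4], [0, -0.382, 0.135, -0.003, 0, 0, -87.4], [0, -0.382, 0.135, -0.003, 0, 0, -87.4], [0, -0.382, 0.135, -0.003, 0, 0, -87.4], [0, -0.382, 0.135, -0.003, 0, 0, -87.4], [0, -0.382, 0.135, -0.003, 0, 0, -87.4], [0, -0.382, 0.135, -0.003, 0, 0, -87.4], [0, -0.382, 0.135, -0.003, 0, 0, -87.4], [0, -0.382, 0.135, -0.003, 0, 0, -87.4], [0, -0.382, 0.135, 0.05, 0, 0, -87.4], [0, -0.382, 0.135, 0.1, 0, 0, -87.4], [0, -0.382, 0.135, 0.13, 0, 0, -87.4], [0, -0.382, 0.135, 0.142, 0, 0, -87.4], [0, -0.382, 0.135, 0.142, 0, 0, -87.4]])

```text
clock: 11.48
position: [0.5387, 0.2024, 0.0763]
ee_rot: [0.999, 0.038, -0.0, 0.0]
ft_force: [0.3, -0.9, 0.9]
grip_width: 0.002
```

Run:
```python
from plan import *
print(monitor.get_obs()["ft_force"])
c=np.radians(4.5);Y=np.array([-np.sin(c),np.cos(c)])
f=lambda d,z:[*(A+Y*d),z,4.5]
rel([f(.19,.075),f(.154,.075)])
```

```text
[ 0.28835898 -0.91177523  0.92967425]
from [0.5387 0.2024 0.0763] 4.37
[np.float64(-0.0), np.float64(0.024), np.float64(0.001)] rz -0.1
[np.float64(-0.0), np.float64(0.06), np.float64(0.001)] rz -0.1
```

Call:
servo_tool(motion=[[0, 0, 0.012, 0, 0, 0, 0], [0, 0, 0.02, 0, 0, 0, 0], [0, 0, 0.026, 0, 0, 0, 0], [0, 0, 0.031, 0, 0, 0, 0], [0, 0, 0.036, 0, 0, 0, 0], [0, 0, 0.04, 0, 0, 0, 0], [0, 0, 0.044, 0, 0, 0, 0], [0, 0, 0.048, 0, 0, 0, 0], [0, 0, 0.052, 0, 0, 0, 0], [0, 0, 0.052, 0, 0, 0, 0]])

```text
clock: 12.72
position: [0.5425, 0.1497, 0.076]
ee_rot: [0.999, 0.038, -0.0, 0.0]
ft_force: [0.6, 0.1, -0.2]
grip_width: -0.002
```

Call:
servo_tool(motion=[[0, 0, 0.003, 0, 0, 0, 0], [0, 0, 0.006, 0, 0, 0, 0], [0, 0, 0.008, 0, 0, 0, 0], [0, 0, 0.008, 0, 0, 0, 0]])

```text
clock: 13.22
position: [0.5429, 0.143, 0.076]
ee_rot: [0.999, 0.039, -0.0, -0.0]
ft_force: [0.9, 5.5, -1.9]
grip_width: 0.002
```

Run:
```python
from m import *
print(monitor.get_obs()["ft_force"])
for c in("top","scene"):
    im,P=cloud(c);z=P[...,2];hsv=cv2.cvtColor(im,cv2.COLOR_BGR2HSV)
    m=((hsv[...,0]<8)|(hsv[...,0]>172))&(hsv[...,1]>120)&(abs(P[...,1]-.14)<.07)&(abs(P[...,0]-.54)<.05)&(z>.088)&(z<.11)
    print(c,m.sum(),P[m].mean(0) if m.sum() else 0)
```

```text
[ 0.93862016  5.51760781 -1.88633684]
top 0 0
scene 27 [0.54593657 0.12355419 0.09619581]
```

Call:
servo_tool(motion=[[0, 0, 0.001, 0, 0, 0, 0], [0, 0, 0.002, 0, 0, 0, 0], [0, 0, 0.002, 0, 0, 0, 0]])

```text
clock: 13.7
position: [0.5429, 0.1429, 0.0761]
ee_rot: [0.999, 0.04, -0.0, -0.001]
ft_force: [0.7, 10.9, -3.5]
grip_width: -0.004
```

Call:
servo_tool(motion=[[0, 0, 0.001, 0, 0, 0, 0], [0, 0, 0.002, 0, 0, 0, 0], [0, 0, 0.002, 0, 0, 0, 0]])

```text
clock: 14.08
position: [0.5429, 0.1429, 0.0762]
ee_rot: [0.999, 0.04, 0.0, -0.003]
ft_force: [1.9, 17.0, -5.6]
grip_width: 0.0
```

The tab no longer moves under 17 N, so the bolt is at its stop. I'll back off, rise and check.

Call:
servo_tool(motion=[[0, 0, -0.012, 0, 0, 0, 0], [0, 0, -0.03, 0, 0, 0, 0], [0, 0, -0.05, 0, 0, 0, 0], [0, 0, -0.05, -0.06, 0, 0, 0], [0, 0, -0.05, -0.12, 0, 0, 0], [0, 0, -0.1, -0.16, 0, 0, 0], [0, 0, -0.16, -0.16, 0, 0, 0], [0, 0, -0.22, -0.16, 0, 0, 0], [0, 0, -0.22, -0.16, 0, 0, 0], [0, 0, -0.22, -0.16, 0, 0, 0]])

```text
clock: 15.32
position: [0.5266, 0.358, 0.2359]
ee_rot: [0.999, 0.039, -0.0, 0.001]
ft_force: [-0.3, -1.7, -0.8]
grip_width: -0.001
```

Run:
```python
from m import *
A=np.array([.555,-.0115])
for c in("top","scene"):
    im,P,o=measure(c);x,y,z=np.moveaxis(P,-1,0);hsv=cv2.cvtColor(im,cv2.COLOR_BGR2HSV)
    o["tabtop"]=((hsv[...,0]<8)|(hsv[...,0]>172))&(hsv[...,1]>120)&(abs(y-.14)<.07)&(abs(x-.54)<.05)&(z>.088)&(z<.11)
    o["yellow"]&=np.hypot(x-A[0],y-A[1])<.112;o["part"]&=z<.12
    for k in("yellow","knob","part","tabtop"):
        m=o[k]
        if m.sum():q=P[m].mean(0);print(c,k,m.sum(),q.round(4),"ang",np.degrees(np.arctan2(*(q[:2]-A)[::-1])).round(1))
    if c=="top":cv2.imwrite("pics/t5.png",cv2.resize(im[110:240,180:340],None,fx=4.6,fy=4.6,interpolation=cv2.INTER_CUBIC))
    else:cv2.imwrite("pics/s5.png",cv2.resize(im[130:280,150:350],None,fx=4,fy=4,interpolation=cv2.INTER_CUBIC))
print(monitor.get_obs()["ft_force"],monitor.get_obs()["position"])
```

```text
top yellow 71 [0.545  0.082  0.0567] ang 96.1
top knob 36 [ 0.5598 -0.0949  0.1024] ang -86.7
top part 93 [ 0.5548 -0.0122  0.1049] ang -103.0
top tabtop 23 [0.5429 0.1256 0.0969] ang 95.0
scene yellow 42 [0.5452 0.0827 0.0593] ang 96.0
scene knob 50 [ 0.5688 -0.101   0.0989] ang -81.2
scene part 113 [ 0.5607 -0.0177  0.1032] ang -47.2
scene tabtop 28 [0.5467 0.1221 0.0966] ang 93.6
[0.91359367 0.05859169 0.13460536] [0.52732732 0.35666117 0.23616504]
```

View pics/t5.png

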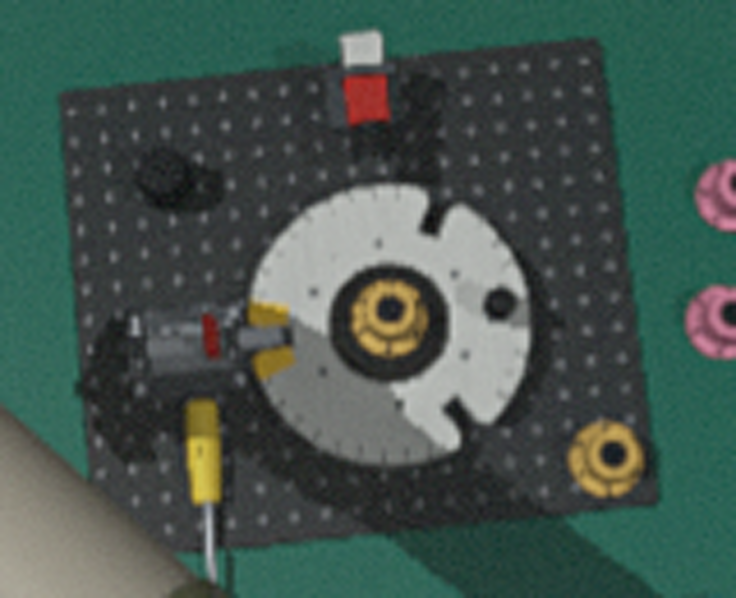

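View pics/s5.png

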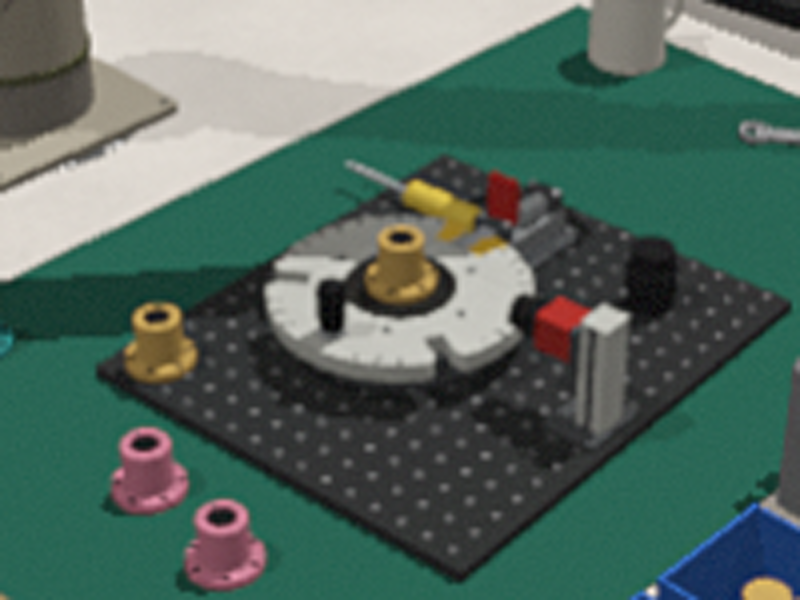

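```bash
python3 -c "
from h import *
print(ticket.hand_in())"
```

```text
the job is handed in; nothing more can be done
None
```

I turned the table about 137° clockwise by pushing the knob with the side of the shut fingers. I then pushed the red tab until the bolt stopped in the yellow slot, moved clear and handed the job in at about 15 s.

**Bolt:** The final top picture shows its nose between the two yellow marks. It stopped hard: the tab did not move as the push rose from 5 to 17 N. The two cameras disagree slightly on its travel, 30.4 mm from the top view and 32 mm from the scene view. I put that down to measurement noise and shadow, and took the hard stop as the evidence that it is fully home at 32 mm.

**Table angle:** Before the bolt went in, slot and tab both read about 95°. Afterwards the yellow marks read about 96°, against 95.0° (top) and 93.6° (scene) for the tab. The difference is close to the allowed play, and shadow on the paint adds some error.

**Surroundings:** In the last pictures the brass part is still in the middle of the pad. The lens, driver and spare housing look unmoved, and the arm touches nothing.

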